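# Lock the folded grill basket with its keeper plate

### The arm

A 6-joint arm with a two-finger parallel gripper is mounted at the origin on the work surface. World frame = base frame: x ahead of the robot, y to its left, z up, the work surface at z = 0. Lengths are in mm, angles in rad, forces in N, time in s.
With the tool pointing down it reaches from about 375 to 825 mm from the base axis. Payload 5.5 kg.
Tool frame: the origin (TCP) lies midway between the tips of the shut fingers; the grasp point (between the pads) lies 19 mm behind it; z points along the fingers, y is the direction in which the jaws open and shut (so a half turn about z gives the same grasp; the last joint's range is limited). The gripper opens to 85 mm and grips with 20 to 120 N. Pads are 22 mm wide; open, the fingers measure 114 mm over their backs; the gripper's body (76 mm by 85 mm) begins 54 mm behind the grasp point. The pads swing forward as they close: fully open they stand 13 mm farther back than shut.
Start: joints at [1.348, 0.314, -0.047, 1.21, 0, 1.571], TCP at [132.574, 585.166, 231.299] pointing down, gripper open.
Joint ranges: [-2.67, 2.67], [-0.69, 1.73], [-1.03, 1.25], [-2.08, 2.16], [-1.42, 1.45], [-3.14, 3.14]. Speed limits (rad/s): [2.39, 2.39, 3.01, 3.14, 3.14, 3.14].

### API

Orientations are given as [roll, pitch, yaw] about the fixed x, y, z axes, in that order (R = Rz(yaw) Ry(pitch) Rx(roll)).
In Python, from plant import robot, grab_frame gives the robot as it stands. The module is installed in compiled form; this text tells all that it offers.
- The arm moves only by the tool servo_tool, never from a script. Its argument "targets" is a list of rows, each a list of 3 entries, a list of its own where there are three numbers: the opening in per cent of the stroke, from 0 (shut) to 100 (fully open), then the shift along the tool's x, y, z in mm, then the turn, a rotation vector about the tool's x, y, z in degrees. A call has 1 to 12 rows; each row shifts and turns the commanded pose from where the row before left it, along the tool's axes as they then stand; what a row does not reach is not made up. A row lasts 1/12 s, in which the tool goes at most 41.7 mm and 7.16 degrees, less where a joint would pass 70% of its speed; a pose out of reach is approached as far as the arm can. A call is refused whole if a number of a shift passes 41.7 or a number of a turn 7.16, either way. A call with a gripper value outside its range is refused whole. The fingers move at their own pace and stop on an object; "force" is the grip in N (left out, the last holds). Time passes only in rows, so rows that do not move let the fingers close. It gives the time, the measured TCP pose, the force and the opening at its end, in the units of the state.
- robot.observe(): the state, without advancing time (a new reading comes with each control period).
- grab_frame(name): name is "side" or "top" or "wrist"; returns a dict with "pixels" (384x512x3 uint8, red, green, blue), "intrinsics" (3x3 intrinsics, pixels), "R" (3x3) and "t" (3): a world point X has camera coordinates R X + t. Camera axes: x right, y down, z forward; pixel columns grow to the right and rows downward; lengths in mm; the calibration is good to about 2 mm. A picture is of the moment at which its call begins. There is no depth.
- robot.finish_job(): hands the job in, once; it reports no verdict.
The state is a dict: "clock": time; "joints": joint angles; "joint_vel": joint speeds; "joint_torque": joint torques, N m; "position": TCP position; "tcp_rot": TCP orientation; "force": force on the tool from outside, world axes, zero at the start; "moment": the same for the moment, N m; "finger_gap": opening from 0.0 (shut) to 1.0 (fully open).
Only numpy, scipy, OpenCV 4.12 (cv2) and the standard library are available. Lean on these libraries where they do the work, as an engineer would, in place of code of your own. Each camera call takes 0.05 s, during which the arm holds its last target.

### The job

Lock the folded grill basket with its loose dark-steel keeper plate: pick the plate up by its upright tab, tilt it to get its oblong eye past the stud's wide head, and level it so that it lies flat on the latch plate under the head, its tab on the far side of the stud, over the basket. Then push it flat towards its nose, to the near side, until the tab-side end of the eye is felt to stop firmly against the stud's neck, and let go. Feel your way gently, never forcing the plate hard against the stud or basket, and leave the bowls, thermometer case and shaker where they are.

Things in the scene. Friction and masses are not known exactly. Their poses are not given: they have to be found in the camera images.
- stud_slot: adjusting slot, 34 x 8.5 mm, in the basket's flat latch plate (90 x 70 mm, steel). Origin: slot centre on the plate's top, x along the slot (away from the robot at yaw 0), z up. A rigid dark-steel stud is clamped in it anywhere up to 9 mm either way along x; WHERE IS NOT REPORTED, feel for it. Neck 8 mm round, 12 mm clear; head on top 40 (x) x 12 x 5 mm, ends round, neck under its middle
- basket: fixed, rigid folded wire grill basket, 230 x 170 mm, top wires 31.5 mm above the shelf; latch plate at its robot-side end, top 36 mm above the shelf, reaching 40 mm to the robot side and 50 mm to the far side of the slot's centre. Origin: on the shelf under the slot's centre; x runs from the plate along the basket, away from the robot
- keeper_tab (a point): centre of the upright grip tab of the loose dark-steel keeper plate (about 0.16 kg). Tab 28 long (x) x 10 thick (y) x 38 mm tall, from the plate's top (4 mm above its underside) to 42 mm above its underside; this point is 23 mm above the underside and 52 mm from the eye's centre along +x. Axes as keeper_eye
- keeper_eye (a point): centre of the keeper plate's oblong eye, at its underside (on the shelf at the start). Plate 97 x 40 x 4 mm, flat below; eye 31 (x) x 20 mm (y): too short for the stud's head when level, so one end must go under the head first, tilted about 30 degrees. x runs from the nose (bar 9 mm wide, end of plate 24.5 mm at -x) to the tail (end 73.5 mm at +x) with the tab; z up
- bowl_a: small glass pinch bowl, 72 mm wide, 30 mm high, near the robot; origin under its centre; a bystander to leave alone
- bowl_b: the other, equal glass pinch bowl, farther away on the right; origin under its centre; a bystander to leave alone
- case: orange plastic thermometer case, 150 x 30 x 20 mm, lying flat, long side along its x; origin under its centre; a bystander to leave alone. It and the keeper plate lie on opposite sides of the basket, either way round
- shaker: glass shaker with steel cap, 48 mm wide, 85 mm high; origin under its centre; a bystander to leave alone
Mind the look-alikes: they are no part of the job. Leave any red look-alike of the part that bears keeper_tab alone.

How it is judged:
By the outcome, as a careful person would: the job done as asked, in the order asked, and still so for the second after the job is handed in, with the robot touching nothing.
It also fails if it takes over 58 s, if anything falls off the work surface, if the arm or the gripper's body presses on something with over 40 N, if the wrist force passes 120 N, or if a joint passes its speed limit or range.

## Working session

There is one attempt and no reset: what is moved stays moved. The work goes in short steps, Python scripts to look and compute and a tool call to move; the robot and the scene stay as the last step left them, time stands still between calls to the robot, and variables do not carry over. Pictures are saved under pics/ and viewed, and the job is handed in when it is done.

Besides the shell and the picture viewer there is one more tool, called after "Emit:" as name(argument=value, ...), one argument or row to a line, values as JSON. servo_tool: Moves the arm, as the interface text tells. Its arguments: {"type":"object","properties":{"targets":{"type":"array","items":{"type":"array"}},"force":{"type":"number"}},"required":["targets"]}

```bash
mkdir -p pics
python3 - <<'E'
from plant import robot, grab_frame
import cv2,pickle
print(robot.observe())
for n in ["side","top","wrist"]:
    f=grab_frame(n); pickle.dump(f,open(f"pics/{n}0.pkl","wb"))
    cv2.imwrite(f"pics/{n}0.png",f["pixels"][:,:,::-1])
    print(n,f["intrinsics"].tolist(),f["R"].round(3).tolist(),f["t"].round(1).tolist())
E
```

```text
{'clock': 0.0, 'joints': array([ 1.34798817e+00,  3.14213743e-01, -4.80776965e-02,  1.21015850e+00,
        1.43673553e-05,  1.57081906e+00]), 'joint_vel': array([ 0.00064197, -0.00058337,  0.00031115,  0.00115387,  0.00134529,
       -0.00057704]), 'joint_torque': array([ 2.14295098e-03, -5.39590144e+01,  3.39746475e+01,  1.93015148e-02,
        7.66261064e-05,  1.16559417e-05]), 'position': array([132.45340571, 584.62443675, 230.44250103]), 'tcp_rot': array([-3.13993904e+00, -1.43297412e-05,  2.91876173e+00]), 'force': array([-0.16623174, -0.31926552,  0.36415686]), 'moment': array([ 0.01251573, -0.02969608, -0.04220919]), 'finger_gap': 0.9994853245189224}
side [[432.3088737561026, 0.0, 252.87136570481593], [0.0, 432.3088737561026, 181.4203772634131], [0.0, 0.0, 1.0]] [[0.962, -0.271, -0.021], [-0.177, -0.566, -0.805], [0.207, 0.779, -0.592]] [-496.1, 150.8, 920.4]
top [[407.23644017004, 0.0, 261.1532167540617], [0.0, 407.23644017004, 189.25817144772765], [0.0, 0.0, 1.0]] [[-0.109, -0.994, -0.005], [-0.969, 0.107, -0.223], [0.222, -0.02, -0.975]] [85.0, 543.1, 1063.3]
wrist [[283.58860718226475, 0.0, 258.30532511242114], [0.0, 283.58860718226475, 190.63811120742517], [0.0, 0.0, 1.0]] [[0.221, 0.975, -0.001], [0.94, -0.212, 0.268], [0.261, -0.06, -0.963]] [-599.3, -35.1, 378.3]
```

View pics/side0.png

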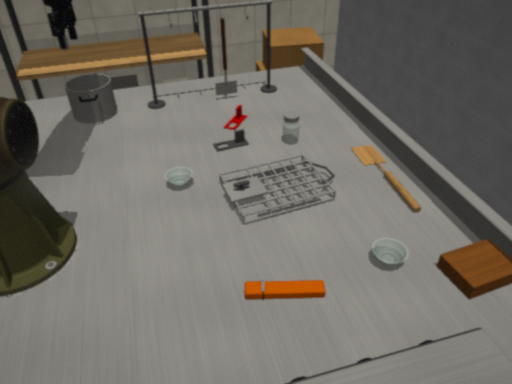

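View pics/top0.png

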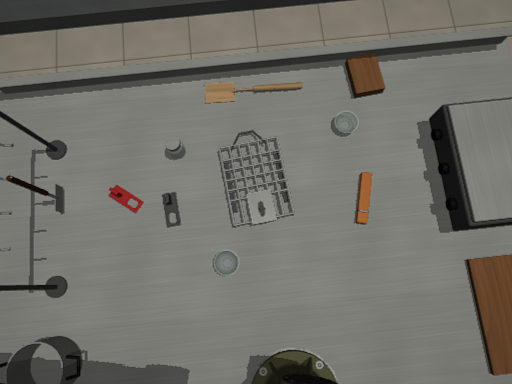

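View pics/wrist0.png

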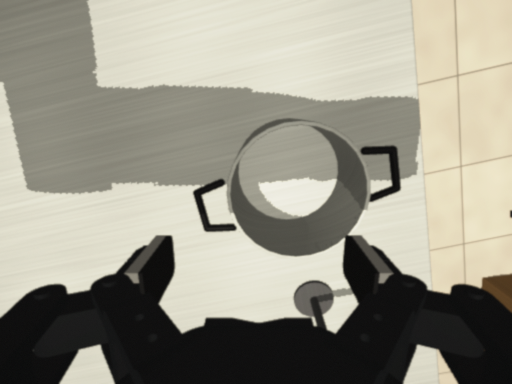

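Candidates for the keeper are the dark-steel plate with a tab (top 171,208; side 231,142) and the red look-alike (top 126,198; side 236,120). The head on the latch plate (top 262,208) is the stud. By colour I choose the dark one and will check it in a close crop.

Run:
```python
import cv2,numpy as np
t=cv2.imread("pics/top0.png");s=cv2.imread("pics/side0.png")
a=cv2.resize(t[180:240,145:205],None,fx=6.5,fy=6.5,interpolation=cv2.INTER_CUBIC)
b=cv2.resize(t[180:240,230:300],None,fx=5.57,fy=6.5,interpolation=cv2.INTER_CUBIC)
cv2.imwrite("pics/c1.png",np.hstack([a,b]))
a=cv2.resize(s[120:160,200:260],None,fx=6.5,fy=6.5,interpolation=cv2.INTER_CUBIC)
b=cv2.resize(s[160:210,215:275],None,fx=6.5,fy=5.2,interpolation=cv2.INTER_CUBIC)
cv2.imwrite("pics/c2.png",np.hstack([a,b]))
```

```text
(no output)
```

View pics/c1.png

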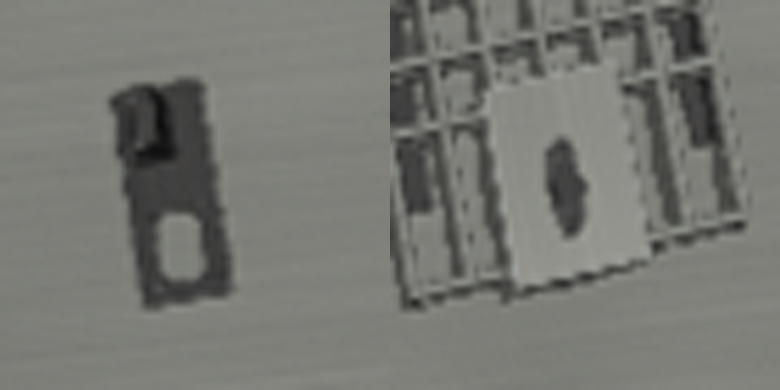

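View pics/c2.png

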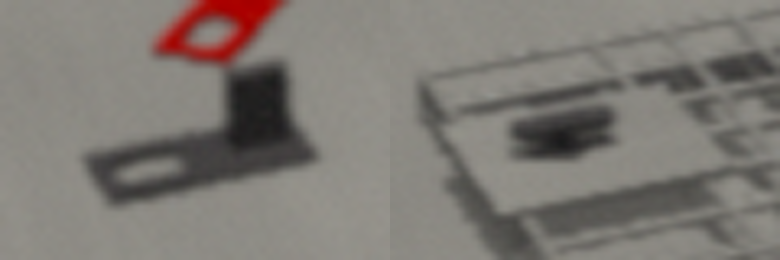

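```bash
cat > h.py <<'E'
import numpy as np,cv2,pickle
from scipy.spatial.transform import Rotation as Ro
def ray(f,p,z):
    K=f["intrinsics"];R=np.array(f["R"]);t=np.array(f["t"])
    d=R.T@np.linalg.inv(K)@np.array([p[0],p[1],1.]);c=-R.T@t
    return c+d*(z-c[2])/d[2]
def proj(f,X):
    q=np.array(f["R"])@np.asarray(X,float)+np.array(f["t"]); q=f["intrinsics"]@q; return q[:2]/q[2]
E
python3 - <<'E'
from h import *
f=pickle.load(open("pics/top0.pkl","rb"));g=pickle.load(open("pics/side0.pkl","rb"))
for n,(X,Y) in dict(eye=(183,247),nl=(148,305),nr=(230,292),tr=(200,82)).items():
    print(n,ray(f,(145+X/6.5-.4,180+Y/6.5-.4),4).round(1))
for n,(X,Y) in dict(fl=(492,88),fr=(613,65),nr=(650,258),nl=(510,300)).items():
    print(n,ray(f,(230+(X-390)/5.571-.4,180+Y/6.5-.4),36).round(1))
for n,(X,Y) in dict(h=(567,188)).items():
    print(n,ray(f,(230+(X-390)/5.571-.4,180+Y/6.5-.4),52).round(1))
print("side")
for n,(X,Y) in dict(eye=(153,172),nl=(85,158),nr=(113,206),tr=(318,157)).items():
    print(n,ray(g,(200+X/6.5-.4,120+Y/6.5-.4),4).round(1))
print('tabtop',ray(g,(200+258/6.5-.4,120+68/6.5-.4),42).round(1), ray(f,(145+140/6.5-.4,180+95/6.5-.4),42).round(1))
for n,(X,Y) in dict(nl=(442,122),nr=(497,214)).items():
    print(n,ray(g,(215+(X-390)/6.5-.4,160+Y/5.2-.4),36).round(1))
print('headtop',ray(g,(215+(562-390)/6.5-.4,160+115/5.2-.4),53).round(1))
print('bowl', ray(f,(226,262),15).round(),'shaker',ray(f,(175,150),40).round(), 'red', ray(f,(126,198),4).round())
E
```

```text
eye [507.3 284.7   4. ]
nl [483.4 301.5   4. ]
nr [485.1 265.3   4. ]
tr [580.9 272.6   4. ]
fl [547.9  62.9  36. ]
fr [551.4   0.9  36. ]
nr [465.2  -7.9  36. ]
nl [454.9  63.4  36. ]
h [497.1  30.2  52. ]
side
eye [506.4 282.1   4. ]
nl [480. 303.   4.]
nr [483.7 259.9   4. ]
tr [579.3 272.1   4. ]
tabtop [558.5 292.2  42. ] [568.8 291.3  42. ]
nl [458.6  64.8  36. ]
nr [462.4  -7.5  36. ]
headtop [497.5  34.2  53. ]
bowl [365. 143.  15.] shaker [697. 259.  40.] red [580. 416.   4.]
```

Emit:
servo_tool(
  targets=[
    [100,[-38,-16,0],[0,0,0]],
    [100,[-38,-16,0],[0,0,0]],
    [100,[-38,-16,0],[0,0,0]],
    [100,[-38,-16,0],[0,0,0]],
    [100,[-38,-16,6],[0,0,0]],
    [100,[-38,-16,6],[0,0,0]],
    [100,[-38,-16,6],[0,0,0]],
    [100,[-38,-16,6],[0,0,-4]],
    [100,[-38,-16,6],[0,0,-4]],
    [100,[-38,-16,10],[0,0,-4]],
    [100,[-38,-16,10],[0,0,-4]],
    [100,[-30,-10,10],[0,0,-1]],
  ],
  force=40,
)

```text
clock: 1.15
position: [541.7, 325.8, 171.1]
tcp_rot: [-3.141, 0.0, -3.067]
force: [0.6, 0.9, 1.1]
finger_gap: 0.999
```

Run:
```python
from h import *
from plant import robot,grab_frame
f=grab_frame("wrist");pickle.dump(f,open("pics/w1.pkl","wb"));cv2.imwrite("pics/w1.png",f["pixels"][:,:,::-1])
o=robot.observe();print(o["clock"],o["position"],o["tcp_rot"],o["joints"],o["force"])
```

```text
1.2 [545.79163295 324.29923458 168.46088837] [-3.13868355e+00  1.60460973e-03 -3.07064364e+00] [ 0.53786055  0.40790676 -0.05747655  1.10528964 -0.00332001  0.46691367] [ 4.5464409  -0.36527717 -0.27096748]
```

View pics/w1.png

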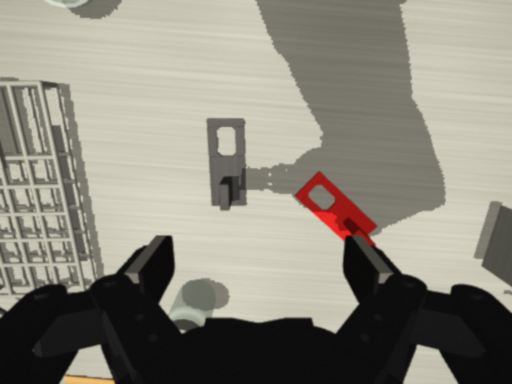

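The wrist view shows the dark keeper at (227,162), with its nose and eye towards the robot (eye 226,141) and its tab at (229,190). The red look-alike is separate, at (336,208). Next I measure the plate outline.

Run:
```python
from h import *
f=pickle.load(open("pics/w1.pkl","rb"))
im=f["pixels"][:,:,::-1].copy()
g=im.max(2)
c=cv2.resize(im[105:220,190:265],None,fx=5,fy=5,interpolation=cv2.INTER_CUBIC);cv2.imwrite("pics/c3.png",c)
m=np.zeros_like(g);m[105:220,195:260]=(g[105:220,195:260]<115)*255
cs,h=cv2.findContours(m,cv2.RETR_CCOMP,cv2.CHAIN_APPROX_NONE)
for q,hh in zip(cs,h[0]):
    if cv2.contourArea(q)>60:
        r=cv2.minAreaRect(q);print(hh[3],cv2.contourArea(q),r)
        e=ray(f,r[0],4 ); print(e.round(1))
        if hh[3]>=0:
            mm=cv2.moments(q);print("eye",ray(f,(mm['m10']/mm['m00'],mm['m01']/mm['m00']),2).round(1))
for p in [(208,119),(243.5,119),(246,205)]: print(ray(f,p,4).round(1))
```

```text
-1 2937.5 ((227.36404418945312, 163.6466522216797), (90.6901626586914, 36.38919448852539), 87.83892822265625)
[531.9 290.9   4. ]
0 594.0 ((226.0, 140.5), (22.0, 31.0), 0.0)
[506.7 288.2   4. ]
eye [506.9 288.4   2. ]
[485.6 268.2   4. ]
[482.8 305.7   4. ]
[578.3 314.4   4. ]
```

View pics/c3.png

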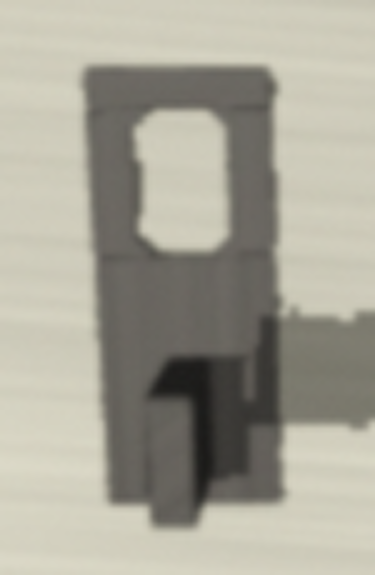

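Emit:
servo_tool(
  targets=[
    [100,[-5,-17,0],[0,0,-1]],
    [100,[-5,-17,20],[0,0,0]],
    [100,[0,0,30],[0,0,0]],
    [100,[0,0,30],[0,0,0]],
    [100,[0,0,20],[0,0,0]],
    [60,[0,0,10],[0,0,0]],
    [60,[0,0,0],[0,0,0]],
    [60,[0,0,0],[0,0,0]],
  ],
)

```text
clock: 1.87
position: [552.0, 295.4, 61.8]
tcp_rot: [-3.141, -0.001, -3.05]
force: [-0.2, -0.4, 0.0]
finger_gap: 0.613
```

Run:
```python
from h import *
from plant import robot,grab_frame
f=grab_frame("wrist");pickle.dump(f,open("pics/w2.pkl","wb"));cv2.imwrite("pics/w2.png",f["pixels"][:,:,::-1])
o=robot.observe();print(o["clock"],o["position"],o["tcp_rot"],o["joints"],o["force"])
```

```text
1.9167 [552.81986073 295.84262335  62.81057911] [ 3.14102884e+00  1.30177412e-03 -3.05000137e+00] [ 4.91365430e-01  4.73011997e-01 -2.14728192e-01  8.81637566e-01
  1.26970585e-05  3.99773789e-01] [-0.2185979   0.05976759 -0.10341749]
```

View pics/w2.png

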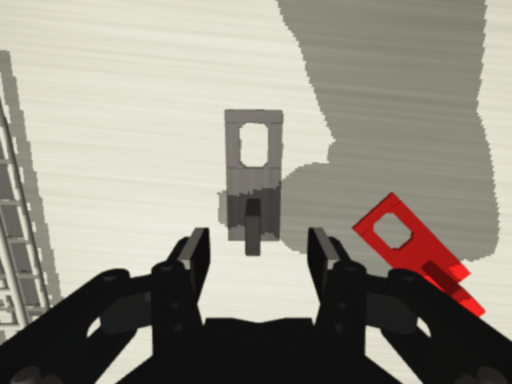

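The keeper is square between the open jaws: eye at (254,145), tab top at (252,225). Red is clear at right.

Run:
```python
from h import *
f=pickle.load(open("pics/w2.pkl","rb"))
for n,p,z in [("nl",(225.5,110.5),4),("nr",(282,110.5),4),("tl",(228.5,240),4),("tr",(280,239.5),4),("tabtop near",(252.5,200),42),("tabtop far",(252.5,254),42),("eye",(254,145),2)]:
    print(n,ray(f,p,z).round(1))
```

```text
nl [485.7 267.    4. ]
nr [482.2 305.3   4. ]
tl [581.4 275.2   4. ]
tr [577.3 314.6   4. ]
tabtop near [535.6 290.5  42. ]
tabtop far [571.3 293.6  42. ]
eye [507.4 288.3   2. ]
```

Emit:
servo_tool(
  targets=[
    [60,[-6,-3.5,20],[0,0,0]],
    [60,[0,0,20],[0,0,0]],
    [60,[0,0,10],[0,0,0]],
    [60,[0,0,3.5],[0,0,0]],
    [60,[0,0,0],[0,0,0]],
    [30,[0,0,0],[0,0,0]],
    [0,[0,0,0],[0,0,0]],
    [0,[0,0,0],[0,0,0]],
    [0,[0,0,0],[0,0,0]],
    [0,[0,0,0],[0,0,0]],
  ],
  force=45,
)

```text
clock: 2.75
position: [559.3, 292.7, 9.3]
tcp_rot: [3.141, 0.002, -3.05]
force: [-0.6, -0.6, 6.1]
finger_gap: 0.109
```

Run:
```python
from h import *
from plant import robot,grab_frame
f=grab_frame("wrist");pickle.dump(f,open("pics/w3.pkl","wb"));cv2.imwrite("pics/w3.png",f["pixels"][:,:,::-1])
o=robot.observe();print(o["clock"],o["position"],o["tcp_rot"],o["joints"],o["force"],o["finger_gap"])
```

```text
2.8 [559.30407433 292.75510309   9.34825051] [ 3.14084230e+00  1.81066212e-03 -3.05017500e+00] [ 4.82211304e-01  5.34756719e-01 -2.53560901e-01  7.80518730e-01
  4.05966915e-06  3.90792975e-01] [-0.37227639 -0.89081974  5.78744225] 0.1126837537397992
```

View pics/w3.png

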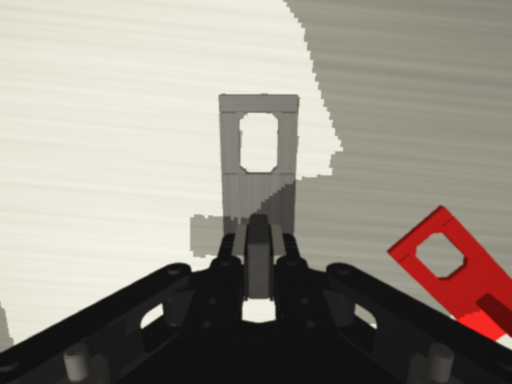

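Emit:
servo_tool(
  targets=[
    [0,[0,0,-5],[0,0,0]],
    [0,[0,0,-15],[0,0,0]],
    [0,[0,0,-30],[0,0,0]],
    [0,[0,0,-30],[0,0,0]],
    [0,[0,0,-30],[0,0,0]],
    [0,[7,-32,-20],[0,0,0]],
    [0,[7,-35,-10],[0,0,0]],
    [0,[7,-35,0],[0,0,0]],
    [0,[7,-35,0],[0,0,0]],
    [0,[0,-24,0],[0,0,0]],
    [0,[0,0,0],[0,0,0]],
    [0,[0,0,0],[0,0,0]],
  ],
)

```text
clock: 3.8
position: [545.0, 128.2, 148.2]
tcp_rot: [3.141, -0.0, -3.053]
force: [0.0, -0.5, -2.0]
finger_gap: 0.11
```

```bash
cat > look.py <<'E'
import sys
from h import *
from plant import robot,grab_frame
for a in sys.argv[1:]:
    n=a[0]; f=grab_frame(dict(w="wrist",s="side",t="top")[n]);o=robot.observe();f["o"]=o
    pickle.dump(f,open(f"pics/{a}.pkl","wb"));cv2.imwrite(f"pics/{a}.png",f["pixels"][:,:,::-1])
o=robot.observe();print(round(o["clock"],2),o["position"].round(2),o["tcp_rot"].round(4),"F",o["force"].round(2),"M",o["moment"].round(2),round(o["finger_gap"],3))
print(o["joints"].round(3))
E
python3 look.py w4 s4 t4
```

```text
3.95 [545.21 130.21 148.08] [ 3.1412e+00 -2.0000e-04 -3.0495e+00] F [ 0.61 -0.6  -2.62] M [0.03 0.03 0.03] 0.111
[ 0.234  0.287 -0.278  1.006  0.     0.142]
```

View pics/w4.png

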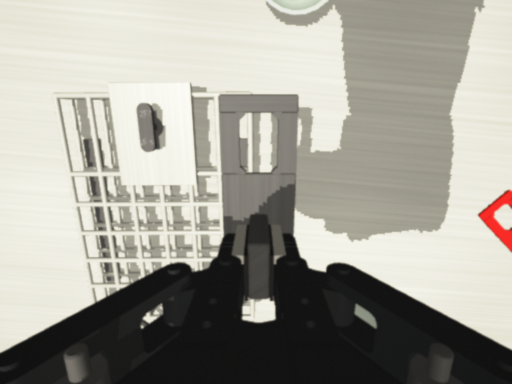

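Keeper held (eye 259,142). The latch plate is at (112-195, 84-185) and the stud head at (147,127).

Run:
```python
from h import *
f=pickle.load(open("pics/w4.pkl","rb"))
im=f["pixels"][:,:,::-1]
cv2.imwrite("pics/c4.png",cv2.resize(im[75:195,100:205],None,fx=5,fy=5,interpolation=cv2.INTER_CUBIC))
f=pickle.load(open("pics/s4.pkl","rb"));im=f["pixels"][:,:,::-1]
cv2.imwrite("pics/c5.png",cv2.resize(im[130:230,190:330],None,fx=5,fy=5,interpolation=cv2.INTER_CUBIC))
```

```text
(no output)
```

View pics/c4.png

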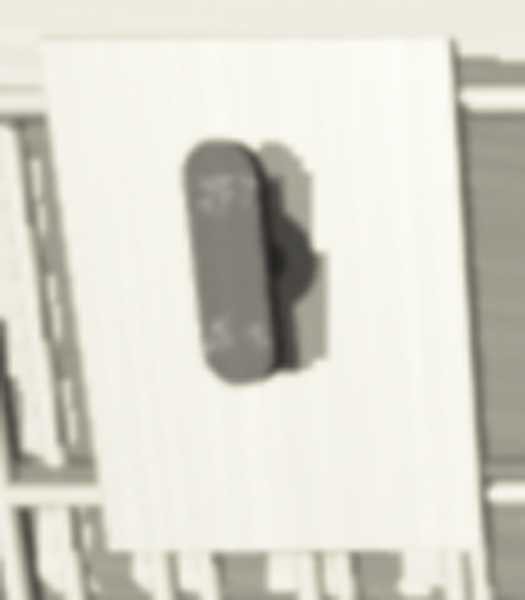

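View pics/c5.png

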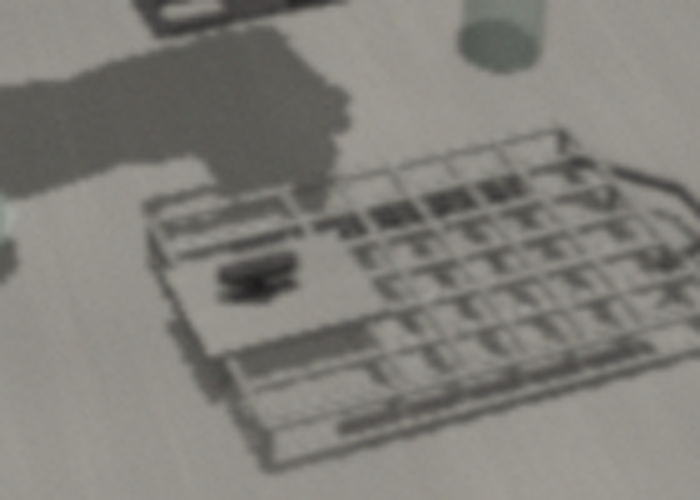

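Run:
```python
from h import *
f=pickle.load(open("pics/w4.pkl","rb"))
P=lambda x,y:(100+x/5-.4,75+y/5-.4)
for n,(x,y),z in [("nl",(44,38),36),("nr",(452,38),36),("fl",(108,550),36),("fr",(483,550),36)]:
    print(n,ray(f,P(x,y),z).round(1))
a=ray(f,P(222,141),53);b=ray(f,P(241,383),53)
print("head near,far",a.round(1),b.round(1),np.hypot(*(b-a)[:2]),np.degrees(np.arctan2((b-a)[1],(b-a)[0])),((a+b)/2).round(1))
# held eye: plate underside z = 148.1-9.35
u=148.08-9.35
print("eye",ray(f,(259,142),u+2).round(2))
o=f["o"];R=Ro.from_euler("xyz",o["tcp_rot"]).as_matrix()
e=np.array(o["position"])+R@np.array([52,0,9.35]);print("eye pred",e.round(2),R.round(3).tolist(),proj(f,e+[0,0,2]))
for dx in(-15.5,15.5):
  print(proj(f,e+R@np.array([-dx,0,-4])))
```

```text
nl [464.8  -5.6  36. ]
nr [458.7  62.9  36. ]
fl [553.6   1.6  36. ]
fr [547.4  70.8  36. ]
head near,far [478.7  30.5  53. ] [517.4  33.   53. ] 38.77098478572076 3.637801461093137 [498.1  31.7  53. ]
eye [492.66 124.03 140.73]
eye pred [493.34 124.54 138.86] [[-0.996, -0.09, -0.0], [-0.09, 0.996, 0.001], [0.0, 0.001, -1.0]] [259.86176214 143.3982182 ]
[259.8942495  112.77802163]
[259.86658333 173.14327679]
```

Emit:
servo_tool(
  targets=[
    [0,[0,0,0],[0,-6,0]],
    [0,[0,0,0],[0,-6,0]],
    [0,[0,0,0],[0,-6,0]],
    [0,[0,0,0],[0,-6,0]],
    [0,[0,0,0],[0,-6,0]],
    [0,[0,0,0],[0,0,0.3]],
    [0,[0,0,0],[0,0,0]],
    [0,[0,0,0],[0,0,0]],
  ],
)

```text
clock: 4.62
position: [547.0, 130.7, 149.9]
tcp_rot: [3.138, 0.523, -3.055]
force: [1.5, 0.2, -1.9]
finger_gap: 0.111
```

```bash
cat > plan.py <<'E'
# usage: plan.py Px Pz theta(deg) [stud x y yaw]: tool shift/turn to bring the eye's nose edge there (stud frame, z above latch plate)
import sys
from h import *
from plant import robot
import json
c=json.load(open("cfg.json"))
o=robot.observe();R=Ro.from_euler("xyz",o["tcp_rot"]).as_matrix();p=np.array(o["position"])
y=np.radians(c["yaw"]);Rz=Ro.from_euler("z",y).as_matrix()
S=np.array([c["sx"],c["sy"],c["z"]])
q=Rz.T@(p-S); th=np.degrees(np.arctan2(-R[2,0],np.hypot(R[0,0],R[1,0])))
# plate axes now
x=-R[:,0]; th=np.degrees(np.arcsin(x[2])); yw=np.degrees(np.arctan2(x[1],x[0]))
P=Rz.T@(p-S-67.5*x-c["n"]*(-R[:,2]))
print("t",round(o["clock"],2),"tcp",p.round(1),"theta",round(th,2),"yaw",round(yw,2),"roll",np.degrees(np.arcsin(R[2,1])).round(2),"P",P.round(2),"F' ",(Rz.T@o["force"]).round(2),"M",o["moment"].round(2))
if len(sys.argv)>3:
    px,pz,t=map(float,sys.argv[1:4]);t=np.radians(t)
    Pd=np.array([px,0,pz]);u=np.array([np.cos(t),0,np.sin(t)]);n=np.array([-np.sin(t),0,np.cos(t)])
    T=S+Rz@(Pd+67.5*u+c["n"]*n)
    Rd=Rz@np.column_stack([-u,[0,1,0],-n])
    print("shift tool",(R.T@(T-p)).round(2),"turn",np.degrees(Ro.from_matrix(R.T@Rd).as_rotvec()).round(2))
E
echo '{"sx":498.1,"sy":31.8,"z":36,"yaw":5.0,"n":9.35}' > cfg.json
python3 plan.py -24 30 30; python3 look.py w5
```

```text
t 4.62 tcp [547.  130.7 149.9] theta 29.99 yaw 4.94 roll 0.18 P [ 3.5  94.39 72.09] F'  [ 1.53  0.1  -1.92] M [-0.03  0.6   0.01]
shift tool [ 44.78 -94.41  22.39] turn [ 0.18 -0.01 -0.05]
4.67 [548.48 130.88 150.95] [ 3.1376  0.5256 -3.056 ] F [ 0.12 -0.01 -0.79] M [-0.03  0.68 -0.05] 0.114
[ 0.292 -0.068 -0.835  0.287 -0.099  0.179]
```

View pics/w5.png

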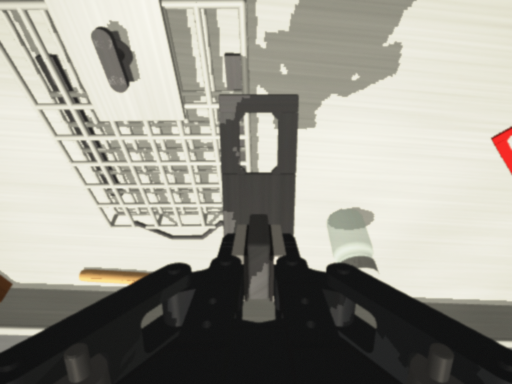

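Tilted, the keeper is unmoved in the grip (eye still at 259,142). The shaker at (350,235) and the stud at (112,58) are clear.

Emit:
servo_tool(
  targets=[
    [0,[15,-31,4],[0,0,0]],
    [0,[15,-32,4],[0,0,0]],
    [0,[15,-31,4],[0,0,0]],
    [0,[0,0,5],[0,0,0]],
    [0,[0,0,5],[0,0,0]],
    [0,[0,0,0],[0,0,0]],
    [0,[0,0,0],[0,0,0]],
    [0,[0,0,0],[0,0,0]],
  ],
)

```text
clock: 5.33
position: [527.2, 34.5, 107.4]
tcp_rot: [3.138, 0.525, -3.055]
force: [-0.5, -0.2, -2.2]
finger_gap: 0.103
```

```bash
python3 look.py w6 s6; python3 plan.py -24 22 30
python3 - <<'E'
from h import *
f=pickle.load(open("pics/s6.pkl","rb"));im=f["pixels"][:,:,::-1]
cv2.imwrite("pics/c6.png",cv2.resize(im[110:210,190:310],None,fx=5.8,fy=5.8,interpolation=cv2.INTER_CUBIC))
E
```

```text
5.43 [526.45  34.47 107.1 ] [ 3.1385  0.5244 -3.0546] F [ 0.25  0.45 -2.15] M [-0.08  0.66  0.01] 0.113
[ 0.053 -0.078 -0.969  0.156  0.02  -0.03 ]
t 5.43 tcp [526.4  34.5 107.1] theta 30.05 yaw 4.99 roll 0.15 P [-25.28   0.23  29.2 ] F'  [ 0.29  0.43 -2.15] M [-0.08  0.66  0.01]
shift tool [ 2.49 -0.21  6.93] turn [ 0.17  0.05 -0.01]
```

View pics/w6.png

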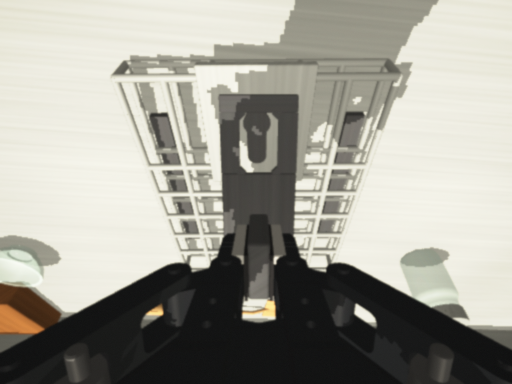

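View pics/c6.png

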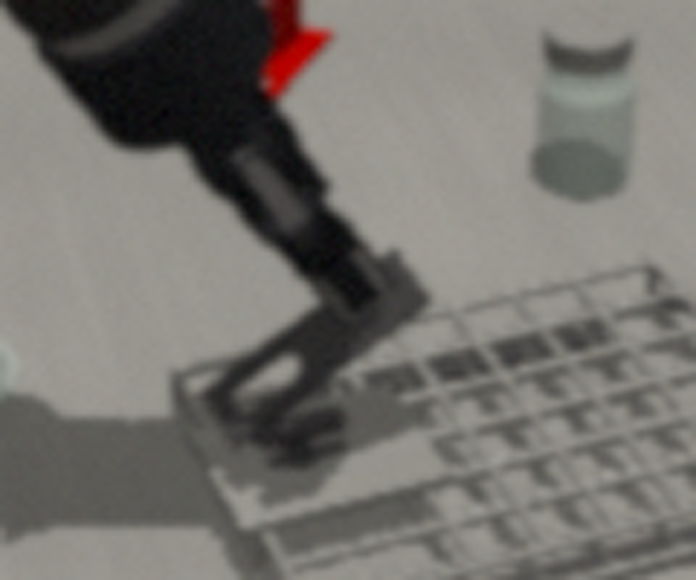

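Emit:
servo_tool(
  targets=[
    [0,[2,-0.1,4],[0,0,0]],
    [0,[2.5,-0.1,4.8],[0,0,0]],
    [0,[2.5,0,4.8],[0,0,0]],
    [0,[0,0,0],[0,0,0]],
    [0,[0,0,0],[0,0,0]],
  ],
)

```text
clock: 5.85
position: [525.5, 33.4, 90.1]
tcp_rot: [3.139, 0.522, -3.056]
force: [0.3, -0.1, -1.3]
finger_gap: 0.113
```

```bash
python3 plan.py -24 6.5 30
```

```text
t 5.85 tcp [525.5  33.4  90.1] theta 29.9 yaw 4.89 roll 0.15 P [-26.43  -0.67  12.35] F'  [ 0.29 -0.11 -1.34] M [-0.08  0.7   0.01]
shift tool [0.83 0.79 6.17] turn [ 0.12 -0.1  -0.09]
```

Emit:
servo_tool(
  targets=[
    [0,[0,0.4,2],[0,0,0]],
    [0,[0.5,0.4,2],[0,0,0]],
    [0,[0.5,0,2],[0,0,0]],
    [0,[0,0,0],[0,0,0]],
    [0,[0,0,0],[0,0,0]],
  ],
)

```text
clock: 6.27
position: [528.3, 34.3, 85.2]
tcp_rot: [3.139, 0.523, -3.056]
force: [-1.0, -0.6, -1.2]
finger_gap: 0.111
```

```bash
python3 plan.py -10 6.5 30; python3 look.py s7 w7;  python3 - <<'E'
from h import *
f=pickle.load(open("pics/s7.pkl","rb"));im=f["pixels"][:,:,::-1]
a=cv2.resize(im[140:205,205:275],None,fx=8,fy=8,interpolation=cv2.INTER_CUBIC)
cv2.imwrite("pics/c7.png",a)
E
```

```text
t 6.27 tcp [528.3  34.3  85.2] theta 29.98 yaw 4.89 roll 0.15 P [-23.51   0.03   7.4 ] F'  [-1.02 -0.55 -1.16] M [-0.08  0.65  0.02]
shift tool [-11.25   0.11   7.51] turn [ 0.12 -0.02 -0.1 ]
6.37 [528.4   34.31  85.45] [ 3.1386  0.5237 -3.0563] F [ 0.32  0.67 -2.09] M [-0.1   0.68  0.02] 0.108
[ 0.053 -0.033 -0.993  0.087  0.019 -0.028]
```

View pics/c7.png

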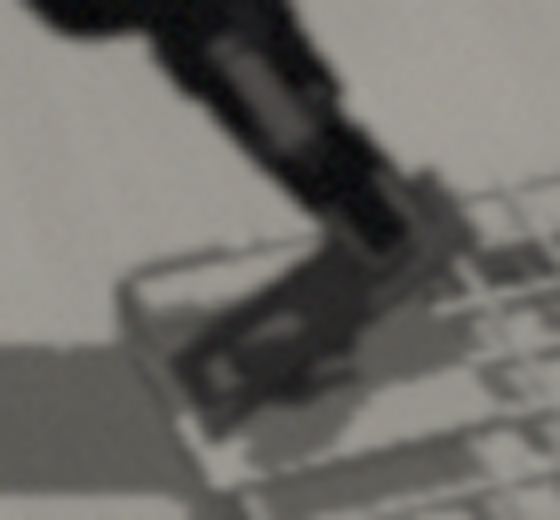

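View pics/w7.png

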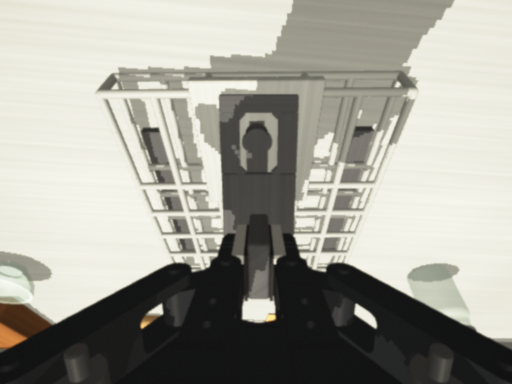

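The near head end (257,122) is inside the eye, just beyond the nose bar, with no contact force. I'll lower a little and slide under the head.

Emit:
servo_tool(
  targets=[
    [0,[0.7,0,1.2],[0,0,0]],
    [0,[0,0,0],[0,0,0]],
    [0,[-1.7,0,1],[0,0,0]],
    [0,[-1.7,0,1],[0,0,0]],
    [0,[-1.7,0,1],[0,0,0]],
    [0,[0,0,0],[0,0,0]],
    [0,[0,0,0],[0,0,0]],
  ],
)

```text
clock: 6.95
position: [534.5, 34.9, 84.0]
tcp_rot: [3.139, 0.524, -3.056]
force: [0.6, 0.5, -2.3]
finger_gap: 0.11
```

```bash
python3 plan.py -8 6.3 30
```

```text
t 6.95 tcp [534.5  34.9  84. ] theta 30.01 yaw 4.89 roll 0.15 P [-17.24   0.06   6.18] F'  [ 0.65  0.41 -2.28] M [-0.09  0.71  0.04]
shift tool [-8.07  0.07  4.53] turn [ 0.12  0.01 -0.09]
```

No contact so far. I'll continue to about P.x = -8.

Emit:
servo_tool(
  targets=[
    [0,[-1.7,0,1],[0,0,0]],
    [0,[-1.7,0,1],[0,0,0]],
    [0,[-1.7,0,1],[0,0,0]],
    [0,[-1.5,0,0.9],[0,0,0]],
    [0,[0,0,0],[0,0,0]],
    [0,[0,0,0],[0,0,0]],
  ],
)

```text
clock: 7.45
position: [542.0, 35.5, 83.9]
tcp_rot: [3.139, 0.524, -3.056]
force: [0.1, 0.4, -1.7]
finger_gap: 0.113
```

```bash
python3 plan.py -5 6.3 30
```

```text
t 7.45 tcp [542.   35.5  83.9] theta 30.0 yaw 4.89 roll 0.15 P [-9.71  0.04  6.02] F'  [ 0.09  0.34 -1.65] M [-0.06  0.71 -0.03]
shift tool [-4.22  0.1   2.11] turn [ 0.12 -0.   -0.1 ]
```

Emit:
servo_tool(
  targets=[
    [0,[-1,0,0.5],[0,0,0]],
    [0,[-1,0,0.5],[0,0,0]],
    [0,[0,0,0],[0,0,0]],
    [0,[0,0,0],[0,0,0]],
  ],
)

```text
clock: 7.78
position: [544.2, 35.7, 84.1]
tcp_rot: [3.139, 0.524, -3.056]
force: [0.4, -0.9, -2.1]
finger_gap: 0.112
```

Emit:
servo_tool(
  targets=[
    [0,[-0.7,0,0.4],[0,0,0]],
    [0,[0,0,0],[0,0,0]],
    [0,[0,0,0],[0,0,0]],
  ],
)

```text
clock: 8.03
position: [544.9, 35.8, 84.0]
tcp_rot: [3.139, 0.524, -3.056]
force: [-0.7, 0.4, -1.4]
finger_gap: 0.108
```

Emit:
servo_tool(
  targets=[
    [0,[-0.7,0,0.4],[0,0,0]],
    [0,[0,0,0],[0,0,0]],
    [0,[0,0,0],[0,0,0]],
  ],
)

```text
clock: 8.28
position: [545.8, 35.9, 84.0]
tcp_rot: [3.139, 0.524, -3.056]
force: [-0.5, -0.8, -1.9]
finger_gap: 0.109
```

Emit:
servo_tool(
  targets=[
    [0,[-0.7,0,0.4],[0,0,0]],
    [0,[0,0,0],[0,0,0]],
    [0,[0,0,0],[0,0,0]],
  ],
)

```text
clock: 8.53
position: [546.6, 36.0, 84.1]
tcp_rot: [3.139, 0.524, -3.056]
force: [0.8, -0.9, -3.0]
finger_gap: 0.108
```

```bash
python3 look.py w8 s8;python3 plan.py -5 6.3 30;  python3 - <<'E'
from h import *
f=pickle.load(open("pics/s8.pkl","rb"));im=f["pixels"][:,:,::-1]
a=cv2.resize(im[140:205,205:275],None,fx=7,fy=7,interpolation=cv2.INTER_CUBIC)
im=pickle.load(open("pics/w8.pkl","rb"))["pixels"][:,:,::-1]
b=cv2.resize(im[85:185,210:310],None,fx=4.55,fy=4.55,interpolation=cv2.INTER_CUBIC)[:455]
cv2.imwrite("pics/c8.png",cv2.hconcat([a[:455],b[:455,:300]]))
E
```

```text
8.63 [546.48  35.93  83.98] [ 3.1386  0.5235 -3.0563] F [-0.03  0.29 -1.86] M [-0.08  0.67  0.03] 0.109
[ 0.055  0.005 -0.96   0.082  0.018 -0.027]
t 8.63 tcp [546.5  35.9  84. ] theta 29.99 yaw 4.89 roll 0.15 P [-5.23  0.03  6.14] F'  [-0.    0.29 -1.86] M [-0.08  0.67  0.03]
shift tool [-0.28  0.1  -0.03] turn [ 0.12 -0.01 -0.1 ]
```

View pics/c8.png

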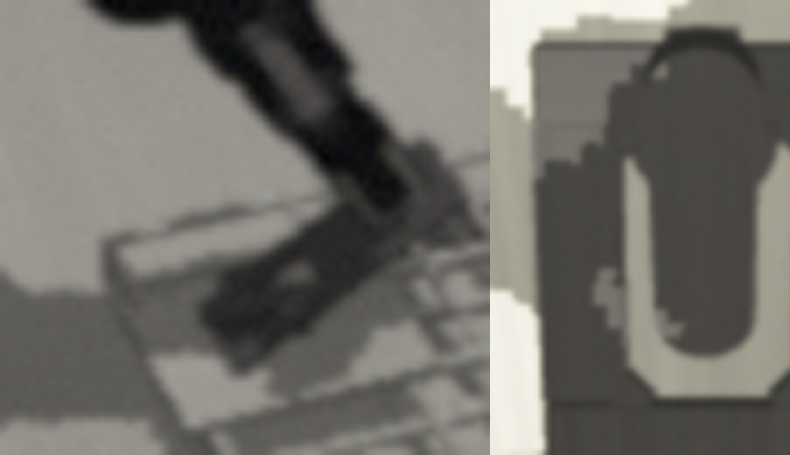

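The head now overlaps the nose bar and its far end lies inside the eye with a gap. I'll feel for the neck.

Emit:
servo_tool(
  targets=[
    [0,[-0.7,0,0.4],[0,0,0]],
    [0,[0,0,0],[0,0,0]],
    [0,[0,0,0],[0,0,0]],
  ],
)

```text
clock: 8.88
position: [547.4, 36.0, 84.1]
tcp_rot: [3.139, 0.524, -3.056]
force: [-0.1, -0.4, -1.6]
finger_gap: 0.11
```

Emit:
servo_tool(
  targets=[
    [0,[-0.6,0,0.3],[0,0,0]],
    [0,[0,0,0],[0,0,0]],
    [0,[0,0,0],[0,0,0]],
  ],
)

```text
clock: 9.13
position: [548.0, 36.1, 84.0]
tcp_rot: [3.139, 0.524, -3.056]
force: [-0.6, 0.1, -2.0]
finger_gap: 0.109
```

Emit:
servo_tool(
  targets=[
    [0,[-0.6,0,0.3],[0,0,0]],
    [0,[0,0,0],[0,0,0]],
    [0,[0,0,0],[0,0,0]],
  ],
)

```text
clock: 9.38
position: [548.4, 36.1, 83.9]
tcp_rot: [3.139, 0.523, -3.056]
force: [-0.6, -0.0, -1.8]
finger_gap: 0.108
```

Emit:
servo_tool(
  targets=[
    [0,[-0.6,0,0.3],[0,0,0]],
    [0,[0,0,0],[0,0,0]],
    [0,[0,0,0],[0,0,0]],
  ],
)

```text
clock: 9.63
position: [548.8, 36.1, 83.7]
tcp_rot: [3.139, 0.523, -3.056]
force: [-2.6, -0.2, -1.5]
finger_gap: 0.114
```

Light contact (-2.6 N) at the neck. I'll compute rows that level the plate about the nose edge, backed off by about 1 mm.

```bash
sed -i 's/498.1/499.1/' cfg.json; python3 plan.py -5 6 30
cat > rows.py <<'E'
from h import *
import sys
# rows P-waypoints: (px,pz,th) -> tool shift per row, start args
n=9.35
def tcp(px,pz,t):
    t=np.radians(t);return np.array([px,pz])+67.5*np.array([np.cos(t),np.sin(t)])+n*np.array([-np.sin(t),np.cos(t)])
W=eval(sys.argv[1])
for a,b in zip(W,W[1:]):
    d=tcp(*b)-tcp(*a);t=np.radians(a[2]);u=np.array([np.cos(t),np.sin(t)]);m=np.array([-np.sin(t),np.cos(t)])
    print(b,"shift x %.2f z %.2f turn y %.1f"%(-d@u,-d@m,a[2]-b[2]))
E
python3 rows.py "[(-4,6,30),(-5,6,30),(-5,5.8,27),(-5,5.6,24),(-5,5.1,21),(-5,4.6,18),(-5,4.1,15),(-5,3.6,12),(-5,3.1,9),(-5,2.6,6)]"
```

```text
t 9.63 tcp [548.8  36.1  83.7] theta 29.94 yaw 4.89 roll 0.15 P [-3.96  0.11  5.94] F'  [-2.62  0.07 -1.52] M [-0.18  1.32 -0.  ]
shift tool [ 0.88  0.02 -0.64] turn [ 0.11 -0.06 -0.1 ]
(-5, 6, 30) shift x 0.87 z -0.50 turn y 0.0
(-5, 5.8, 27) shift x -0.30 z 3.72 turn y 3.0
(-5, 5.6, 24) shift x -0.31 z 3.72 turn y 3.0
(-5, 5.1, 21) shift x -0.19 z 4.00 turn y 3.0
(-5, 4.6, 18) shift x -0.22 z 4.01 turn y 3.0
(-5, 4.1, 15) shift x -0.24 z 4.02 turn y 3.0
(-5, 3.6, 12) shift x -0.27 z 4.03 turn y 3.0
(-5, 3.1, 9) shift x -0.29 z 4.03 turn y 3.0
(-5, 2.6, 6) shift x -0.32 z 4.04 turn y 3.0
```

Emit:
servo_tool(
  targets=[
    [0,[1.2,0,-0.6],[0,0,0]],
    [0,[0,0,0],[0,0,0]],
    [0,[-0.3,0,3.7],[0,3,0]],
    [0,[-0.3,0,3.7],[0,3,0]],
    [0,[0,0,0],[0,0,0]],
    [0,[0,0,0],[0,0,0]],
  ],
)

```text
clock: 10.13
position: [552.6, 36.5, 77.9]
tcp_rot: [3.139, 0.42, -3.056]
force: [-1.3, -0.2, -0.8]
finger_gap: 0.111
```

```bash
python3 plan.py -5 4.6 18
```

```text
t 10.13 tcp [552.6  36.5  77.9] theta 24.06 yaw 4.91 roll 0.15 P [-4.12  0.11  5.85] F'  [-1.32 -0.12 -0.79] M [-0.07  0.76  0.01]
shift tool [ 0.71 -0.01  7.96] turn [ 0.13  6.06 -0.07]
```

Emit:
servo_tool(
  targets=[
    [0,[0.3,0,4],[0,3,0]],
    [0,[0.3,0,4],[0,3,0]],
    [0,[0,0,0],[0,0,0]],
    [0,[0,0,0],[0,0,0]],
  ],
)

```text
clock: 10.47
position: [555.2, 36.7, 70.3]
tcp_rot: [3.139, 0.317, -3.056]
force: [0.7, 0.4, -2.7]
finger_gap: 0.106
```

```bash
python3 plan.py -5 3.1 9;  python3 look.py w9;  python3 - <<'E'
from h import *
im=pickle.load(open("pics/w9.pkl","rb"))["pixels"][:,:,::-1]
cv2.imwrite("pics/c9.png",cv2.resize(im[75:195,190:330],None,fx=5,fy=5,interpolation=cv2.INTER_CUBIC))
E
```

```text
t 10.47 tcp [555.2  36.7  70.3] theta 18.15 yaw 4.93 roll 0.15 P [-4.93  0.13  4.36] F'  [ 0.7   0.31 -2.67] M [-0.09  0.39 -0.01]
shift tool [-0.17 -0.06 12.03] turn [ 0.14  9.15 -0.06]
10.52 [554.58  36.69  70.13] [ 3.1388  0.3164 -3.0556] F [ 0.28 -0.61 -1.11] M [-0.05  0.45 -0.01] 0.11
[ 0.06   0.136 -0.739  0.381  0.011 -0.025]
```

View pics/c9.png

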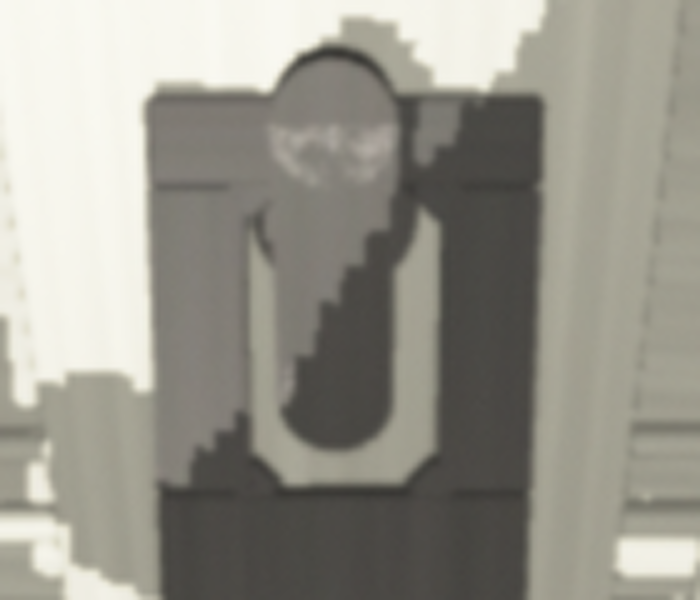

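The far head end (crop 340,447) clears the eye's tail end (485) and is centred laterally. Levelling continues.

Emit:
servo_tool(
  targets=[
    [0,[-0.4,0,4],[0,3,0]],
    [0,[-0.4,0,4],[0,3,0]],
    [0,[-0.3,0,4],[0,3,0]],
    [0,[0,0,0],[0,0,0]],
    [0,[0,0,0],[0,0,0]],
  ],
)

```text
clock: 10.93
position: [558.8, 37.1, 58.6]
tcp_rot: [3.139, 0.159, -3.055]
force: [0.4, -0.3, -1.2]
finger_gap: 0.114
```

```bash
python3 plan.py -5 1.5 0
```

```text
t 10.93 tcp [558.8  37.1  58.6] theta 9.11 yaw 4.95 roll 0.15 P [-5.24  0.16  2.69] F'  [ 0.42 -0.36 -1.15] M [-0.02  0.22  0.  ]
shift tool [-0.68 -0.11 12.02] turn [ 0.15  9.11 -0.03]
```

Emit:
servo_tool(
  targets=[
    [0,[-0.2,0,4],[0,3,0]],
    [0,[-0.2,0,4],[0.1,3,0]],
    [0,[-0.3,0,4],[0,3.1,0]],
    [0,[0,0,0],[0,0,0]],
    [0,[0,0,0],[0,0,0]],
  ],
)

```text
clock: 11.35
position: [560.6, 37.2, 46.7]
tcp_rot: [3.141, 0.0, -3.055]
force: [-0.3, -0.4, -2.5]
finger_gap: 0.106
```

```bash
python3 plan.py -5 0 0; python3 look.py w10 s10;  python3 - <<'E'
from h import *
im=pickle.load(open("pics/w10.pkl","rb"))["pixels"][:,:,::-1]
a=cv2.resize(im[75:195,200:320],None,fx=4,fy=4,interpolation=cv2.INTER_CUBIC)
im=pickle.load(open("pics/s10.pkl","rb"))["pixels"][:,:,::-1]
b=cv2.resize(im[150:210,215:255],None,fx=8,fy=8,interpolation=cv2.INTER_CUBIC)
cv2.imwrite("pics/c10.png",cv2.hconcat([a,b]))
E
```

```text
t 11.35 tcp [560.6  37.2  46.7] theta 0.02 yaw 4.96 roll 0.05 P [-5.78  0.11  1.3 ] F'  [-0.29 -0.41 -2.52] M [-0.   -0.07  0.03]
shift tool [-0.78 -0.06  1.32] turn [ 0.05  0.02 -0.04]
11.45 [559.88  37.19  47.07] [ 3.1407  0.     -3.055 ] F [-0.43  0.26 -1.86] M [ 0.01 -0.07  0.05] 0.108
[ 0.066  0.383 -0.399  0.79   0.001 -0.021]
```

View pics/c10.png

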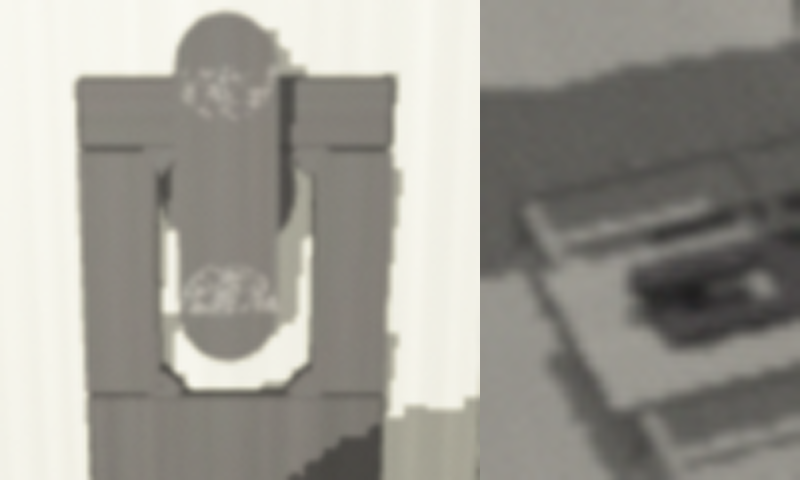

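The plate is level under the head, with the head about 1 mm off centre laterally. I'll shift -1 mm in y and lower until it touches.

Emit:
servo_tool(
  targets=[
    [0,[0,-1,0.5],[0,0,0]],
    [0,[0,0,0.5],[0,0,0]],
    [0,[0,0,0],[0,0,0]],
    [0,[0,0,0],[0,0,0]],
  ],
)

```text
clock: 11.78
position: [560.6, 36.2, 46.3]
tcp_rot: [3.141, -0.001, -3.055]
force: [0.2, -0.1, -1.8]
finger_gap: 0.112
```

Emit:
servo_tool(
  targets=[
    [0,[0,0,0.5],[0,0,0]],
    [0,[0,0,0],[0,0,0]],
    [0,[0,0,0],[0,0,0]],
  ],
)

```text
clock: 12.03
position: [560.7, 36.3, 45.6]
tcp_rot: [3.141, -0.002, -3.055]
force: [-0.9, 0.1, -1.8]
finger_gap: 0.109
```

Emit:
servo_tool(
  targets=[
    [0,[0,0,0.5],[0,0,0]],
    [0,[0,0,0],[0,0,0]],
    [0,[0,0,0],[0,0,0]],
  ],
)

```text
clock: 12.28
position: [560.8, 36.3, 45.3]
tcp_rot: [3.141, -0.002, -3.055]
force: [-0.8, 0.7, 0.8]
finger_gap: 0.107
```

The plate has touched down (Fz rose by about 2.7 N at underside z ≈ 36). Now I slide to the near side.

Emit:
servo_tool(
  targets=[
    [0,[1,0,0],[0,0,0]],
    [0,[2,0,0],[0,0,0]],
    [0,[2,0,0],[0,0,0]],
    [0,[2,0,0],[0,0,0]],
    [0,[1,0,0],[0,0,0]],
    [0,[0,0,0],[0,0,0]],
    [0,[0,0,0],[0,0,0]],
  ],
)

```text
clock: 12.87
position: [552.7, 35.6, 45.3]
tcp_rot: [3.141, -0.002, -3.055]
force: [0.3, -0.0, 2.8]
finger_gap: 0.111
```

```bash
python3 plan.py -26 0 0
```

```text
t 12.87 tcp [552.7  35.6  45.3] theta -0.09 yaw 4.97 roll 0.05 P [-13.83  -0.88   0.05] F'  [ 0.3  -0.07  2.79] M [-0.   -0.06  0.05]
shift tool [12.19  0.92 -0.04] turn [ 0.05 -0.09 -0.03]
```

Emit:
servo_tool(
  targets=[
    [0,[2,0,-0.1],[0,0,0]],
    [0,[2,0,0],[0,0,0]],
    [0,[2,0,0],[0,0,0]],
    [0,[2,0,0],[0,0,0]],
    [0,[1,0,0],[0,0,0]],
    [0,[0,0,0],[0,0,0]],
    [0,[0,0,0],[0,0,0]],
  ],
)

```text
clock: 13.45
position: [543.6, 34.8, 45.4]
tcp_rot: [3.141, -0.002, -3.055]
force: [0.7, 0.6, 3.1]
finger_gap: 0.107
```

```bash
python3 plan.py -26 0 0
```

```text
t 13.45 tcp [543.6  34.8  45.4] theta -0.1 yaw 4.96 roll 0.05 P [-22.91  -0.89   0.13] F'  [0.76 0.55 3.07] M [ 0.01 -0.19  0.02]
shift tool [3.11 0.94 0.01] turn [ 0.05 -0.1  -0.04]
```

Emit:
servo_tool(
  targets=[
    [0,[1,0,0],[0,0,0]],
    [0,[1,0,0],[0,0,0]],
    [0,[0,0,0],[0,0,0]],
    [0,[0,0,0],[0,0,0]],
  ],
)

```text
clock: 13.78
position: [542.0, 34.6, 45.4]
tcp_rot: [3.141, -0.001, -3.055]
force: [1.9, -0.4, 2.3]
finger_gap: 0.107
```

Emit:
servo_tool(
  targets=[
    [0,[0.7,0,0],[0,0,0]],
    [0,[0,0,0],[0,0,0]],
    [0,[0,0,0],[0,0,0]],
  ],
)

```text
clock: 14.03
position: [541.3, 34.6, 45.4]
tcp_rot: [3.141, -0.001, -3.055]
force: [2.2, 1.0, 3.0]
finger_gap: 0.11
```

Emit:
servo_tool(
  targets=[
    [0,[0.7,0,0],[0,0,0]],
    [0,[0,0,0],[0,0,0]],
    [0,[0,0,0],[0,0,0]],
  ],
)

```text
clock: 14.28
position: [540.6, 34.5, 45.4]
tcp_rot: [3.141, -0.001, -3.055]
force: [3.2, 0.2, 3.8]
finger_gap: 0.109
```

Emit:
servo_tool(
  targets=[
    [0,[0.7,0,0],[0,0,0]],
    [0,[0,0,0],[0,0,0]],
    [0,[0,0,0],[0,0,0]],
  ],
)

```text
clock: 14.53
position: [539.8, 34.4, 45.4]
tcp_rot: [3.141, -0.001, -3.055]
force: [3.5, -0.3, 3.9]
finger_gap: 0.112
```

Emit:
servo_tool(
  targets=[
    [0,[0.7,0,0],[0,0,0]],
    [0,[0,0,0],[0,0,0]],
    [0,[0,0,0],[0,0,0]],
  ],
)

```text
clock: 14.78
position: [539.1, 34.4, 45.3]
tcp_rot: [3.141, -0.001, -3.055]
force: [3.6, 0.3, 4.1]
finger_gap: 0.105
```

```bash
python3 plan.py; python3 look.py w11;  python3 - <<'E'
from h import *
im=pickle.load(open("pics/w11.pkl","rb"))["pixels"][:,:,::-1]
cv2.imwrite("pics/c11.png",cv2.resize(im[75:235,190:330],None,fx=3.7,fy=3.7,interpolation=cv2.INTER_CUBIC))
E
```

```text
t 14.78 tcp [539.1  34.4  45.3] theta -0.08 yaw 4.97 roll 0.05 P [-27.41  -0.88   0.09] F'  [3.65 0.03 4.12] M [ 0.04 -0.91 -0.01]
14.83 [539.11  34.37  45.34] [ 3.1407e+00 -1.5000e-03 -3.0549e+00] F [ 3.41 -0.51  4.55] M [ 0.05 -0.86  0.02] 0.11
[ 0.063  0.352 -0.45   0.771  0.001 -0.024]
```

View pics/c11.png

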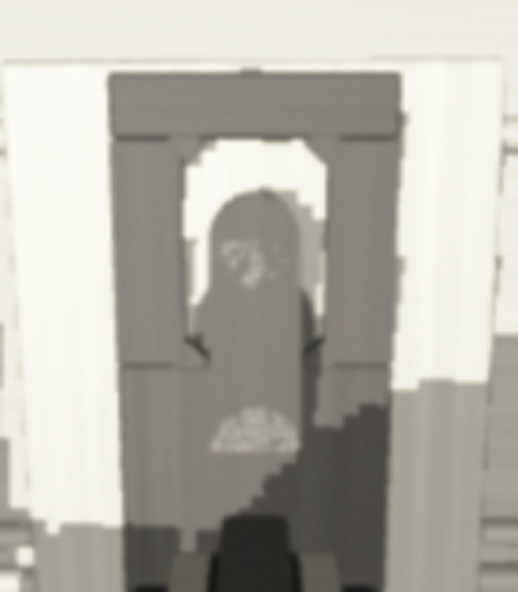

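Emit:
servo_tool(
  targets=[
    [0,[0.5,0,-0.2],[0,0,0]],
    [0,[0,0,0],[0,0,0]],
    [0,[0,0,0],[0,0,0]],
  ],
)

```text
clock: 15.08
position: [538.4, 34.3, 45.4]
tcp_rot: [3.141, -0.002, -3.055]
force: [3.5, 0.4, 3.9]
finger_gap: 0.11
```

Emit:
servo_tool(
  targets=[
    [0,[0.5,0,0],[0,0,0]],
    [0,[0,0,0],[0,0,0]],
    [0,[0,0,0],[0,0,0]],
  ],
)

```text
clock: 15.33
position: [538.2, 34.3, 45.4]
tcp_rot: [3.141, -0.001, -3.055]
force: [5.5, 0.8, 1.0]
finger_gap: 0.109
```

```bash
python3 plan.py
python3 - <<'E'
from h import *
f=pickle.load(open("pics/w11.pkl","rb"))
P=lambda x,y:(190+x/3.7-.4,75+y/3.7-.4)
a=ray(f,P(262,189),53);e=ray(f,P(255,366),40);ne=ray(f,P(255,138),40);lp=ray(f,P(255,58),36)
print(a,e,ne,lp,"head centre",a[0]+20, "eye far edge",e[0], "neck far face",a[0]+24)
E
```

```text
t 15.33 tcp [538.2  34.3  45.4] theta -0.08 yaw 4.97 roll 0.05 P [-28.36  -0.87   0.1 ] F'  [5.59 0.36 0.98] M [ 0.04 -1.21 -0.  ]
[477.76004055  30.13033737  53.        ] [503.18713715  31.49812693  40.        ] [471.67629871  28.7391863   40.        ] [461.15730337  27.82554384  36.        ] head centre 497.76004055492587 eye far edge 503.1871371504385 neck far face 501.76004055492587
```

Emit:
servo_tool(
  targets=[
    [0,[0.5,0,0],[0,0,0]],
    [0,[0,0,0],[0,0,0]],
    [0,[0,0,0],[0,0,0]],
  ],
)

```text
clock: 15.58
position: [538.1, 34.3, 45.4]
tcp_rot: [3.141, -0.001, -3.055]
force: [6.1, -0.2, 0.4]
finger_gap: 0.111
```

Emit:
servo_tool(
  targets=[
    [0,[0.5,0,0],[0,0,0]],
    [0,[0,0,0],[0,0,0]],
    [0,[0,0,0],[0,0,0]],
  ],
)

```text
clock: 15.83
position: [538.0, 34.3, 45.4]
tcp_rot: [3.141, -0.0, -3.055]
force: [7.3, -0.2, -2.0]
finger_gap: 0.108
```

```bash
python3 plan.py
```

```text
t 15.83 tcp [538.   34.3  45.4] theta -0.0 yaw 4.97 roll 0.05 P [-28.53  -0.86   0.1 ] F'  [ 7.29 -0.87 -1.99] M [ 0.15 -1.61 -0.  ]
```

Emit:
servo_tool(
  targets=[
    [0,[0.7,0,0.3],[0,0,0]],
    [0,[0,0,0],[0,0,0]],
    [0,[0,0,0],[0,0,0]],
  ],
)

```text
clock: 16.08
position: [537.9, 34.3, 45.4]
tcp_rot: [3.141, 0.001, -3.055]
force: [9.3, 0.7, 0.5]
finger_gap: 0.105
```

Emit:
servo_tool(
  targets=[
    [0,[0.7,0,0.3],[0,0,0]],
    [0,[0,0,0],[0,0,0]],
    [0,[0,0,0],[0,0,0]],
  ],
)

```text
clock: 16.33
position: [537.9, 34.3, 45.4]
tcp_rot: [3.141, 0.002, -3.055]
force: [8.9, 1.3, -0.7]
finger_gap: 0.113
```

```bash
python3 plan.py; python3 look.py w12 s12;  python3 - <<'E'
from h import *
im=pickle.load(open("pics/w12.pkl","rb"))["pixels"][:,:,::-1]
a=cv2.resize(im[75:235,190:330],None,fx=3,fy=3,interpolation=cv2.INTER_CUBIC)
im=pickle.load(open("pics/s12.pkl","rb"))["pixels"][:,:,::-1]
b=cv2.resize(im[140:200,210:265],None,fx=6,fy=8,interpolation=cv2.INTER_CUBIC)
cv2.imwrite("pics/c12.png",cv2.hconcat([a,b]))
E
```

```text
t 16.33 tcp [537.9  34.3  45.4] theta 0.13 yaw 4.97 roll 0.05 P [-28.6   -0.89  -0.06] F'  [ 8.94  0.51 -0.71] M [ 0.21 -2.01  0.01]
16.43 [537.91  34.27  45.44] [ 3.1407e+00  2.2000e-03 -3.0549e+00] F [9.37 0.88 0.28] M [ 0.14 -2.07 -0.02] 0.11
[ 0.063  0.347 -0.457  0.765  0.001 -0.024]
```

View pics/c12.png

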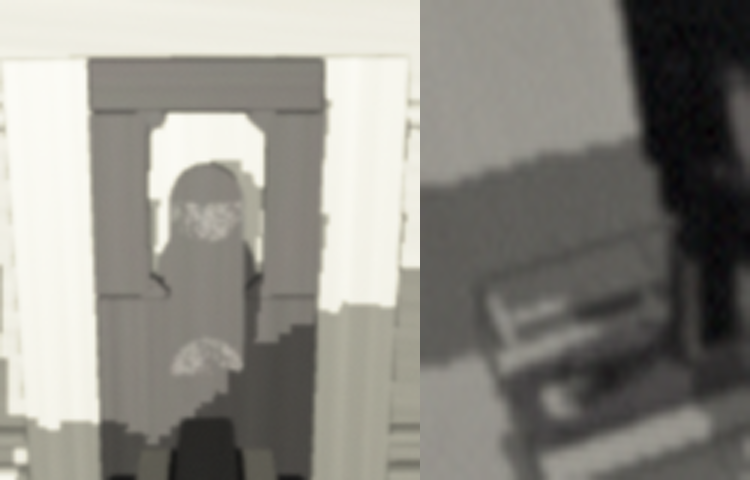

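Firm stop: TCP holds at x ≈ 537.9 while Fx rises from 3.5 to about 9 N. The view shows the head over the eye's tail end, with the neck at the tab-side edge. I'll ease the load, open, and then rise.

Emit:
servo_tool(
  targets=[
    [0,[-0.8,0,-0.1],[0,0,0]],
    [0,[-0.7,0,0],[0,0,0]],
    [0,[0,0,0],[0,0,0]],
    [0,[0,0,0],[0,0,0]],
  ],
)

```text
clock: 16.77
position: [538.0, 34.3, 45.3]
tcp_rot: [3.141, -0.0, -3.055]
force: [6.2, -0.2, 3.2]
finger_gap: 0.109
```

Emit:
servo_tool(
  targets=[
    [14,[0,0,0],[0,0,0]],
    [18,[0,0,0],[0,0,0]],
    [25,[0,0,0],[0,0,0]],
    [40,[0,0,0],[0,0,0]],
    [40,[0,0,0],[0,0,0]],
    [40,[0,0,0],[0,0,0]],
  ],
)

```text
clock: 17.27
position: [536.5, 34.1, 44.6]
tcp_rot: [3.141, -0.003, -3.055]
force: [0.3, 0.4, -0.8]
finger_gap: 0.398
```

```bash
python3 plan.py; python3 look.py w13;  python3 - <<'E'
from h import *
im=pickle.load(open("pics/w13.pkl","rb"))["pixels"][:,:,::-1]
cv2.imwrite("pics/c13.png",cv2.resize(im[75:275,150:370],None,fx=2.9,fy=2.9,interpolation=cv2.INTER_CUBIC))
E
```

```text
t 17.27 tcp [536.5  34.1  44.6] theta -0.16 yaw 4.96 roll 0.05 P [-30.07  -0.87  -0.56] F'  [ 0.3   0.37 -0.82] M [0.   0.03 0.06]
17.32 [536.69  34.16  44.72] [ 3.1407e+00 -2.5000e-03 -3.0549e+00] F [ 0.48  0.14 -0.4 ] M [-0.04 -0.    0.05] 0.4
[ 0.063  0.35  -0.455  0.769  0.001 -0.024]
```

View pics/c13.png

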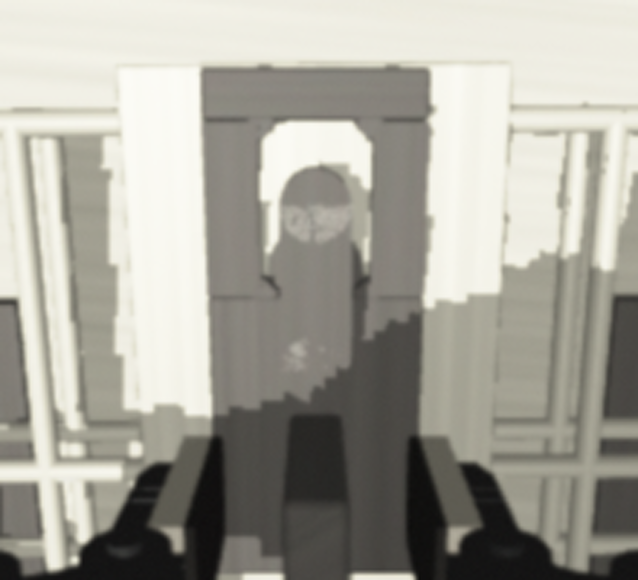

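Emit:
servo_tool(
  targets=[
    [40,[0,0,-5],[0,0,0]],
    [40,[0,0,-15],[0,0,0]],
    [40,[0,0,-25],[0,0,0]],
    [40,[0,0,-30],[0,0,0]],
    [40,[0,0,-30],[0,0,0]],
    [40,[0,0,-30],[0,0,0]],
    [40,[0,0,0],[0,0,0]],
    [40,[0,0,0],[0,0,0]],
  ],
)

```text
clock: 17.98
position: [539.0, 34.2, 182.3]
tcp_rot: [3.141, 0.003, -3.055]
force: [-0.9, -0.2, -1.0]
finger_gap: 0.402
```

```bash
python3 look.py w14 s14 t14;  python3 - <<'E'
from h import *
im=pickle.load(open("pics/w14.pkl","rb"))["pixels"][:,:,::-1]
a=cv2.resize(im[60:240,180:340],None,fx=2.7,fy=2.7,interpolation=cv2.INTER_CUBIC)[:480,:420]
im=pickle.load(open("pics/s14.pkl","rb"))["pixels"][:,:,::-1]
b=cv2.resize(im[150:210,210:270],None,fx=6,fy=8,interpolation=cv2.INTER_CUBIC)
cv2.imwrite("pics/c14.png",cv2.hconcat([a,b]))
E
```

```text
18.13 [536.37  34.04 178.84] [ 3.1407 -0.0037 -3.0549] F [-0.37  0.18  0.19] M [-0.   -0.05  0.01] 0.401
[ 6.300e-02  2.270e-01 -2.830e-01  1.064e+00  1.000e-03 -2.400e-02]
```

View pics/c14.png

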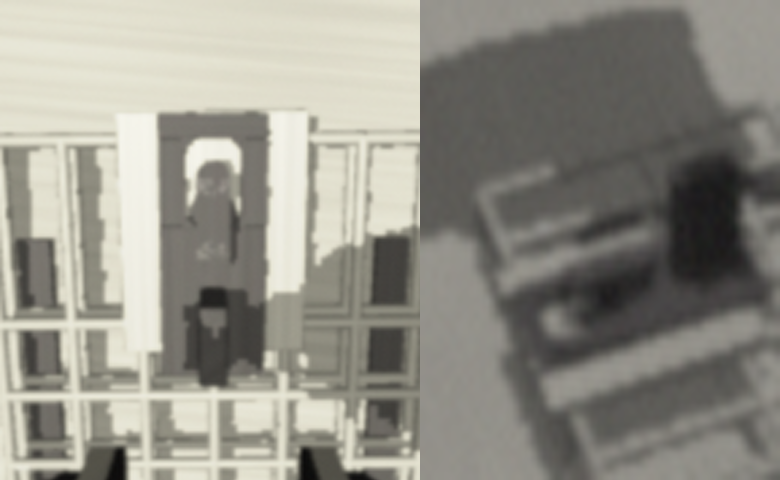

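View pics/s14.png

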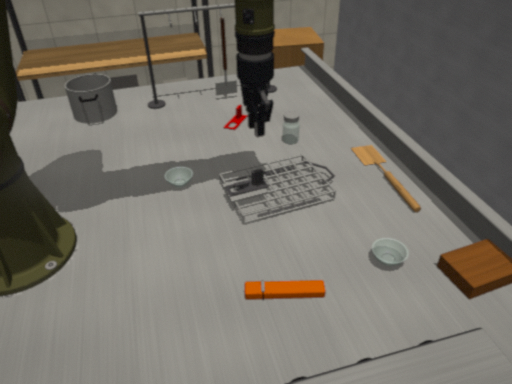

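Run:
```python
from h import *
f=pickle.load(open("pics/w14.pkl","rb"))
im=f["pixels"][:,:,::-1]
cv2.imwrite("pics/c15.png",cv2.resize(im[95:150,225:290],None,fx=9,fy=9,interpolation=cv2.INTER_CUBIC))
```

```text
(no output)
```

View pics/c15.png

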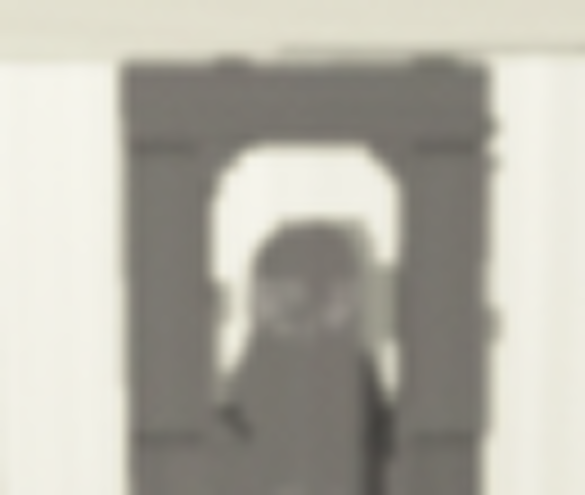

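Run:
```python
from h import *
f=pickle.load(open("pics/w14.pkl","rb"))
P=lambda x,y:(225+x/9-.4,95+y/9-.4)
a=ray(f,P(312,218),53)[0];n=ray(f,P(305,143),40)[0];e=ray(f,P(305,438),40)[0]
print("head near end",a,"neck centre",a+20,"eye nose edge",n,"eye tab edge",e,n+31,"gap to neck far face",n+31-(a+24),e-(a+24))
from plant import robot
o=robot.observe();print(o["clock"],o["force"])
```

```text
head near end 478.03473384130325 neck centre 498.03473384130325 eye nose edge 470.65749124388657 eye tab edge 501.95856948591927 501.65749124388657 gap to neck far face -0.3772425974166822 -0.07616435538398036
18.1333 [-0.37096932  0.17997019  0.19190375]
```

The measured gap between the eye's tab-side end and the neck is about 0 mm. The plate lies flat and the gripper is clear, so I'm handing in.

Run:
```python
from plant import robot
print(robot.finish_job())
```

```text
the job is handed in; nothing more can be done
None
```

The keeper plate is locked under the stud's head and the job is handed in at about 18 s of the 58 s allowed.

I gripped the dark-steel keeper by its tab and tilted it 30°. The nose bar went under the near end of the head until it lightly touched the neck, at 2.6 N. I then levelled the plate, set it down, and slid it towards its nose until it stopped firmly. I eased the load, let go and rose clear.

**Last checks:**
- **Stop felt:** the gripper held at x ≈ 537.9 mm while the push rose from 3.5 N to about 9 N.
- **Position in the picture:** after release, the eye's tab-side end is 0 to -0.4 mm from the neck. That is contact within the camera's 2 mm calibration.
- **Plate and tab:** the plate looks flat on the latch plate, with its tab on the far side over the basket.
- **Bystanders:** the bowls, case, shaker and red look-alike look unmoved in the final side view. I did not measure them.

**Disagreements:** during the slide, Fx rose to about 3.5 N before the stop, which I took as friction. The stop came about 1.5 mm beyond where the first neck touch put it. That is within the slack of the grip and calibration, and the picture agrees with the stop.

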